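# Put the graphite pad and paddle away in the hot-shop tool board

## Task

Put the glass-shop tools away in the tool board: slide the graphite pad along the board into its rectangular recess and lay the wooden paddle flat in its paddle-shaped bay, in either order, each fully down. Then swing the red keeper bar a quarter turn so that it lies across both of them, and let go. Do not disturb the tumblers, the glass paperweight or the fire brick.

Things in the scene. Friction and masses are not known exactly. Their poses are not given: they have to be found in the camera images.
- board: Fixed plywood tool board with green-floored cut-outs; origin on the bench under the centre of the pad recess, z up. In its frame (mm) it spans x -182 to 72, y -260 to 85; deck top z 22, all cut-outs 10 mm deep (floor z 12). The pad waits on the plain deck x -54 to 54, y -260 to -69, beside the recess.
- pad_recess (a point): Where the centre of the pad must finally be, 18.5 mm above the bench: middle of the recess, which spans x -54 to 54, y -69 to 69 mm in the board's frame. Axes as the board's.
- fence (a point): Middle of the fence's face that looks to the pad, at (51, -166, 27) mm on the board. The fence is a straight aluminium stop bar, x 51 to 65, y -260 to -72, 10 mm above the deck; a pad touching it and slid in the board's +y enters the recess with 3 mm to spare on that side and 5 mm on the other.
- paddle_bay_blade (a point): Where the paddle's blade centre must finally be; on the board at (-121, 0, 20) mm, axes as the board's. The blade part of the bay spans x -154 to -88, y -43 to 43 mm.
- paddle_bay_grip (a point): Where the paddle's grip point must finally be; on the board at (-121, -74, 20) mm. The handle part of the bay spans x -138 to -104, y -163 to -43; across it a finger scoop of the same depth spans x -165 to -77, y -98 to -50 mm.
- pad: Loose black graphite pad, a plate 100 mm (its x) by 130 mm (its y) by 13 mm thick, about 0.3 kg, too wide to grip; origin at the centre of its underside, z up. It starts lying on the deck with its y axis within 0.25 rad of the board's y axis.
- pad_center (a point): Centre of the graphite pad, half-way up. In the recess the pad stands 3 mm above the deck.
- paddle: Loose flat wooden paddle, 16 mm thick, about 90 g, lying flat on the bench; origin under the centre of the blade, its x axis points from handle to blade, z up. Blade 80 mm (x) by 60 mm (y), x -40 to 40; handle 28 mm wide, x -160 to -40, with a red band at its end. In the bay its x axis lies along the board's +y; it stands 6 mm above the deck.
- paddle_grip (a point): Grip point on the paddle's handle, half-way up (8 mm), 74 mm from the blade's centre, handle 28 mm wide here. Axes as the paddle's.
- paddle_blade (a point): Centre of the paddle's blade, half-way up.
- keeper (a joint): Angle (rad) of the red keeper bar, a turn-button pivoted at its middle on the strip between the pad recess and the paddle bay. 0 (open): the bar lies along the board's y; it grows counter-clockwise seen from above, to a stop at 1.6 (shut, across pad and blade, one end over each). Starts at 0 to 0.12; stays where it is left, turns with about 1.5 N at an end.
- keeper_pivot (a point): Middle of the keeper bar, on its pivot axis, half-way up the bar, on the board at (-71, 0, 37) mm. The bar is 92 mm long, 14 mm wide, 12 mm thick, its underside 9 mm above the deck. This point's y axis lies along the bar and turns with it.
- tumbler_orange: Bystander: orange glass tumbler, 72 mm across, 85 mm tall, origin under its centre; leave alone.
- tumbler_blue: Bystander: blue glass tumbler, same size; leave alone.
- paperweight: Bystander: green glass paperweight, 76 mm across, 60 mm tall; leave alone.
- brick: Bystander: white fire brick, 100 x 75 x 60 mm; leave alone.
Mind the look-alikes: they are no part of the job. Of the things that look like the paddle, take the one that is farthest from the robot's base at the start. There is more than one size of the pad; the job needs the larger.

How it is judged:
By the outcome, as a careful person would: the job done as asked, in the order asked, and still so for the second after the job is handed in, with the robot touching nothing.
It also fails if it takes over 69 s, if anything falls off the work surface, if the arm or the gripper's body presses on something with over 40 N, if the wrist force passes 120 N, or if a joint passes its speed limit or range.

## Robot

A 7-joint arm with a two-finger parallel gripper is mounted at the origin on the work surface. World frame = base frame: x ahead of the robot, y to its left, z up, the work surface at z = 0. Lengths are in m, angles in rad, forces in N, time in s.
With the tool pointing down it reaches from about 0.4 to 0.875 m from the base axis. Payload 4.4 kg.
Tool frame: the origin (TCP) lies at the very end of the fingers, on their centre line; the grasp point (between the pads) lies 19 mm behind it; z points along the fingers, y is the line along which they close (so a half turn about z gives the same grasp; the last joint's range is limited). The gripper opens to 85 mm and grips with 20 to 120 N. Pads are 22 mm wide; open, the fingers measure 114 mm over their backs; the gripper's body (76 mm by 85 mm) begins 54 mm behind the grasp point. The pads swing forward as they close: fully open they stand 13 mm farther back than shut.
Start: joints at [-0.066, 0.628, 0.038, 1.517, -0.027, 0.996, -0.02], TCP at [0.65, 0, 0.231] pointing down, gripper open.
Joint ranges: [-3.06, 3.06], [-0.37, 2.12], [-1.25, 1.32], [0.18, 2.47], [-1.1, 4.24], [0.23, 1.98], [-2.94, 2.94]. Speed limits (rad/s): [2.57, 2.57, 3.14, 3.14, 3.14, 3.14, 3.14].

## Interface

Orientations are given as a unit quaternion [w, x, y, z].
In Python, from rig import observe, snapshot, hand_in gives the robot as it stands. The module is installed in compiled form; this text tells all that it offers.
- The arm moves only by the tool drive_tool, never from a script. Its argument "steps" is a list of rows, each an object with "gripper": the closure, from 0 (fully open) to 1 (shut); "translation": the shift along the tool's x, y, z each as a share of 0.15 m, from -1 to 1, a list of three; "delta_rot": the turn, a rotation vector about the tool's x, y, z each as a share of 6 degrees, from -1 to 1, a list of three. A call has 1 to 12 rows; each row shifts and turns the commanded pose from where the row before left it, along the tool's axes as they then stand; what a row does not reach is not made up. A row lasts 1/12 s, in which the tool goes at most 41.7 mm and 7.16 degrees, less where a joint would pass 70% of its speed; a pose out of reach is approached as far as the arm can. A call with a number of a shift or a turn outside -1 to 1 is refused whole. A call with a gripper value outside its range is refused whole. The fingers move at their own pace and stop on an object; "newtons" is the grip in N (left out, the last holds). Time passes only in rows, so rows that do not move let the fingers close. It gives the time, the measured TCP pose, the force, the opening and the grip force at its end, in the units of the state.
- observe(): the state, without advancing time (a new reading comes with each control period).
- snapshot(name): name is "scene" or "side" or "wrist"; returns a dict with "img" (480x640x3 uint8, red, green, blue), "z_map" (480x640 float32, m along the optical axis (not along the pixel's ray), 0 where there is no reading), "fx", "fy", "cx", "cy" (pixels), "xyz" and "rotation" of the camera in the world. Camera axes: x right, y up, looking along -z (the intrinsics and any distortion apply to the point x, -y, -z); pixel columns grow to the right and rows downward; lengths in m; the calibration is good to about 2 mm. A picture is of the moment at which its call begins.
- hand_in(): hands the job in; it is judged then, once.
The state is a dict: "time": time; "qpos": joint angles; "qvel": joint speeds; "joint_torque": joint torques, N m; "tcp_pos": TCP position; "eef_rot": TCP orientation; "wrist_force": force on the tool from outside, world axes, zero at the start; "ft_torque": the same for the moment, N m; "grip_width": finger opening in m; "grip_force": force on a finger pad.
Only numpy, scipy, OpenCV 4.12 (cv2) and the standard library are available. Lean on these libraries where they do the work, as an engineer would, in place of code of your own. Each camera call takes 0.05 s, during which the arm holds its last target. There are 200 camera calls.

## Working session

There is one attempt and no reset: what is moved stays moved. The work goes in short steps, Python scripts to look and compute and a tool call to move; the robot and the scene stay as the last step left them, time stands still between calls to the robot, and variables do not carry over. Pictures are saved under pics/ and viewed, at most 10 in all, crops included, and the job is handed in when it is done.

Besides the shell and the picture viewer there is one more tool, called after "Emit:" by a JSON object that holds its "op" and its "data". drive_tool: Moves the arm, as the interface text tells. Shift numbers are shares of 0.15 m and turn numbers shares of 6 degrees, none past 1 either way. Its arguments: {"type":"object","properties":{"steps":{"type":"array","items":{"type":"object","properties":{"gripper":{"type":"number"},"translation":{"type":"array","items":{"type":"number","minimum":-1,"maximum":1}},"delta_rot":{"type":"array","items":{"type":"number","minimum":-1,"maximum":1}}}}},"newtons":{"type":"number"}},"required":["steps"]}

```bash
mkdir -p pics
cat > h.py <<'E'
import numpy as np,cv2
from rig import observe,snapshot,hand_in
def save(s,n): cv2.imwrite('pics/'+n,s['img'][:,:,::-1])
def pts(s):
    v,u=np.mgrid[0:480,0:640]; d=s['z_map']
    c=np.stack([(u-s['cx'])/s['fx']*d,-(v-s['cy'])/s['fy']*d,-d],-1)
    return c@R(s).T+np.array(s['xyz'])
def R(s):
    r=np.array(s['rotation'],float)
    if r.size==9: return r.reshape(3,3)
    from scipy.spatial.transform import Rotation as Q
    return Q.from_quat(r[[1,2,3,0]]).as_matrix()
def ray(s,uv,z):
    uv=np.atleast_2d(uv).astype(float)
    c=np.c_[(uv[:,0]-s['cx'])/s['fx'],-(uv[:,1]-s['cy'])/s['fy'],-np.ones(len(uv))]@R(s).T
    o=np.array(s['xyz']); return (o+c*((z-o[2])/c[:,2])[:,None])[:,:2]
E
python3 - <<'E'
from h import *
import pickle
for n in ['scene','side','wrist']:
    s=snapshot(n); save(s,n+'0.png'); pickle.dump(s,open(n+'0.pkl','wb')); print(n,{k:s[k] for k in s if k not in('img','z_map')},(s['z_map']>0).mean())
print(observe())
a=[cv2.imread(f'pics/{n}0.png') for n in('scene','side')]
E
```

```text
scene {'fx': 554.9338430012647, 'fy': 554.9338430012647, 'cx': 314.68582308496104, 'cy': 244.70815188847217, 'xyz': array([0.84439157, 0.51385461, 1.07494459]), 'rotation': array([0.25344921, 0.07488469, 0.27146191, 0.92545352])} 0.9959895833333333
side {'fx': 543.9684437870445, 'fy': 543.9684437870445, 'cx': 315.8816140585355, 'cy': 238.9709819351815, 'xyz': array([-0.03807318,  0.77822737,  0.66915179]), 'rotation': array([-0.24857613, -0.13630728,  0.47702132,  0.83191399])} 0.9958561197916667
wrist {'fx': 359.54118148709557, 'fy': 359.54118148709557, 'cx': 318.2222992449321, 'cy': 239.47709612789697, 'xyz': array([0.64980419, 0.06848156, 0.37469021]), 'rotation': array([ 9.90892597e-01, -1.34653658e-01,  2.48425011e-04, -4.38274039e-04])} 0.9961067708333333
{'time': 0.15, 'qpos': array([-0.06580877,  0.62913507,  0.03846136,  1.5181226 , -0.02698736,
        0.99627114, -0.0200104 ]), 'qvel': array([ 0.00095135, -0.00233648, -0.00140473, -0.00411438, -0.00026509,
       -0.00078272,  0.00020266]), 'joint_torque': array([ 2.19518879e-03, -5.63800478e+01,  1.22790758e+00, -1.93650573e+01,
        1.11919764e-02,  7.40401709e-03, -1.44664841e-05]), 'tcp_pos': array([6.49543533e-01, 2.77028459e-05, 2.30604677e-01]), 'eef_rot': array([-4.92669481e-04,  7.07108329e-01,  7.07104878e-01, -5.09795635e-04]), 'wrist_force': array([-0.02517775, -0.00917966, -0.76933595]), 'ft_torque': array([-0.00745122,  0.03569937,  0.02462915]), 'grip_force': 0.0, 'grip_width': 0.08524469179570054}
```

View pics/scene0.png

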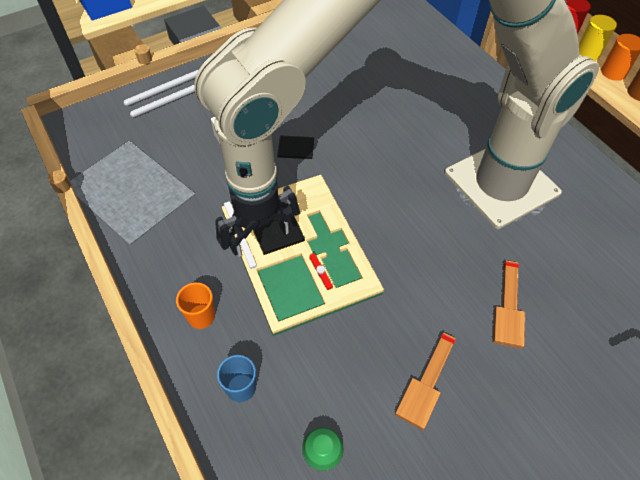

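View pics/side0.png

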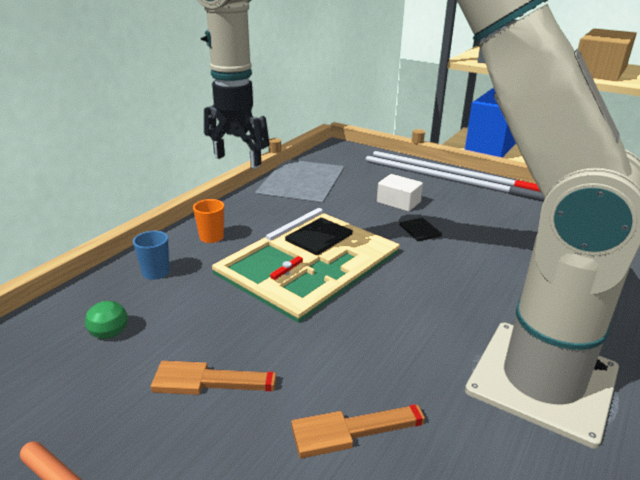

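The scene view shows the board around (305,255), with the large black pad on its deck at (278,236). The small black look-alike is on the bench at (295,147). There are two paddles: A at (425,385), the farther one, and B at (510,305), nearer the base. In the side view they are A (180,378) and B (325,433). Next I measure the poses.

```bash
cat >> h.py <<'E'
def rect(p,lab=''):
    (c,(w,h),a)=cv2.minAreaRect((p*1000).astype(np.float32)); 
    print(lab,'c',np.round(c,1),'wh',round(w,1),round(h,1),'ang',round(a,2),'n',len(p)); return c,w,h,a
def paddle(s,seed=None,z=.016):
    hsv=cv2.cvtColor(s['img'],cv2.COLOR_RGB2HSV); P=pts(s)
    m=((hsv[...,0]>5)&(hsv[...,0]<20)&(hsv[...,1]>120)&(hsv[...,2]>110)&(abs(P[...,2]-z)<.008)).astype(np.uint8)
    m=cv2.morphologyEx(m,cv2.MORPH_OPEN,np.ones((3,3)))
    n,l,st,ce=cv2.connectedComponentsWithStats(m)
    out=[]
    for i in range(1,n):
        if st[i,4]<400: continue
        v,u=np.nonzero(l==i); p=ray(s,np.c_[u,v],z)
        c=p.mean(0); w,V=np.linalg.eigh(np.cov((p-c).T)); d=V[:,1]
        t=(p-c)@d; q=(p-c)@V[:,0]
        wd=[np.ptp(q[(t>a)&(t<a+.03)]) for a in (t.min()+.01,t.max()-.04)]
        if wd[0]>wd[1]: d=-d; t=-t
        n2=np.array([-d[1],d[0]]); q=(p-c)@n2
        far=t.max(); b=(t>far-.06)&(t<far-.02)
        bl=c+d*(far-.04)+n2*(q[b].max()+q[b].min())/2
        h=(t<far-.09)&(t>far-.17); hc=c+d*(far-.13)+n2*(q[h].max()+q[h].min())/2
        a=np.arctan2(*(bl-hc)[::-1]); 
        g=bl-.074*(bl-hc)/np.linalg.norm(bl-hc)
        print('paddle px',ce[i].round(),'blade',bl.round(4),'grip',g.round(4),'yaw deg',round(np.degrees(a),1),'len',round(np.ptp(t),3),wd,'dist',np.hypot(*bl).round(3))
E
python3 - <<'E'
from h import *
import pickle
for n in ['scene','side','wrist']:
    s=pickle.load(open(n+'0.pkl','rb')); P=pts(s); hsv=cv2.cvtColor(s['img'],cv2.COLOR_RGB2HSV); H,S,V=[hsv[...,i] for i in range(3)]
    print(n)
    paddle(s)
    def big(m,lab,z,mn=150):
        m=cv2.morphologyEx(m.astype(np.uint8),cv2.MORPH_OPEN,np.ones((2,2)))
        k,l,st,ce=cv2.connectedComponentsWithStats(m)
        for i in range(1,k):
            if st[i,4]>mn:
                v,u=np.nonzero(l==i); p=ray(s,np.c_[u,v],z); rect(p,lab+str(ce[i].round()))
    box=(P[...,0]>.35)&(P[...,0]<.9)&(abs(P[...,1])<.35)
    big(box&(H>35)&(H<90)&(S>100)&(abs(P[...,2]-.012)<.006),'green',.012)
    big(box&(V<45)&(abs(P[...,2]-.035)<.006),'pad',.035)
    big(box&(V<45)&(P[...,2]>.003)&(P[...,2]<.02),'small',.013)
    big(box&((H<6)|(H>174))&(S>150)&(abs(P[...,2]-.043)<.008),'keeper',.043,40)
    big(box&(abs(P[...,2]-.022)<.004)&(V>120),'deck',.022,1000)
    big(box&(abs(P[...,2]-.032)<.004)&(V>120)&(S<60),'fence',.032,100)
E
```

```text
scene
paddle px [115.  84.] blade [ 0.8252 -0.8123] grip [ 0.7512 -0.8131] yaw deg 0.6 len 0.334 [np.float64(0.02257956695050905), np.float64(0.01854512677366536)] dist 1.158
paddle px [510. 313.] blade [0.2531 0.309 ] grip [0.2026 0.2549] yaw deg 47.0 len 0.19 [np.float64(0.026522446212781547), np.float64(0.05745520882607523)] dist 0.399
paddle px [424. 389.] blade [0.5116 0.34  ] grip [0.4475 0.3031] yaw deg 29.9 len 0.188 [np.float64(0.05948873927834962), np.float64(0.027152400944173323)] dist 0.614
green[334. 254.] c [467.2 -46.1] wh 196.7 81.8 ang 81.83 n 1652
green[291. 289.] c [596.   -3.4] wh 129.1 103.7 ang 82.14 n 2482
pad[278. 236.] c [ 557.7 -126.6] wh 79.7 97.8 ang 82.02 n 994
small[302. 153.] c [ 386.4 -321.9] wh 43.4 71.8 ang 89.42 n 249
keeper[315. 261.] c [526. -19.] wh 35.1 13.0 ang 82.38 n 83
keeper[327. 282.] c [530.9  36.8] wh 40.7 13.7 ang 85.6 n 101
deck[315. 256.] c [531.8 -79.3] wh 347.7 254.6 ang 82.04 n 5159
fence[248. 254.] c [ 640.7 -116. ] wh 73.4 14.4 ang 82.26 n 159
side
paddle px [202. 377.] blade [0.5053 0.3431] grip [0.4411 0.3063] yaw deg 29.8 len 
[... 580 characters left out ...]
 273.] c [521.1  39.4] wh 49.2 19.2 ang 82.93 n 116
deck[313. 265.] c [526.3 -77.7] wh 350.0 258.1 ang 81.96 n 4934
fence[294. 224.] c [ 626.4 -170.3] wh 192.8 19.7 ang 81.96 n 295
wrist
green[269. 209.] c [598.8  -4.5] wh 137.5 107.1 ang 81.98 n 13745
green[147. 234.] c [468.4 -47.3] wh 204.9 82.7 ang 81.88 n 9409
pad[240. 355.] c [ 560.6 -157.9] wh 133.4 85.9 ang 81.4 n 7086
small[106. 466.] c [ 383.1 -322.8] wh 50.5 60.0 ang 89.97 n 1081
keeper[190. 180.] c [532.   31.4] wh 41.5 14.8 ang 84.85 n 722
keeper[191. 237.] c [527.8 -19.7] wh 40.2 14.4 ang 84.21 n 580
deck[198. 225.] c [535.3 -62. ] wh 303.1 255.2 ang 82.0 n 25776
fence[308. 346.] c [ 637.4 -150.5] wh 138.2 14.2 ang 82.02 n 1483
```

View pics/wrist0.png

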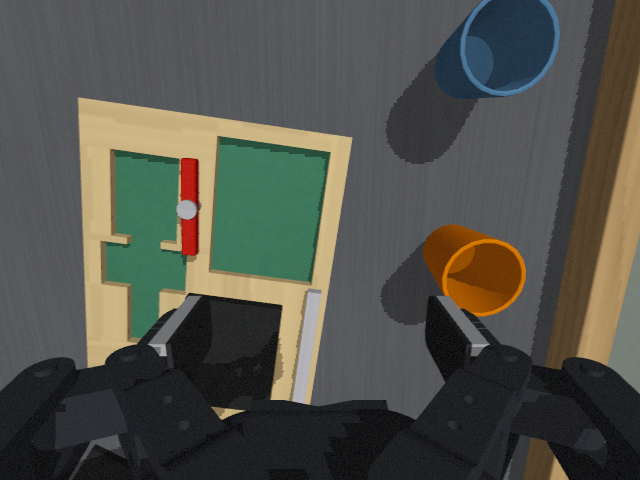

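The wrist view shows the recess at (272,210), keeper at (188,207), fence at (308,346) and orange tumbler at (475,275).

Candidates:
- **Paddle:** A at scene px (424,389), 0.61 m from the base, and B at (510,313), 0.40 m. I choose A, the farther one.
- **Pad:** the large one on the deck at (278,236) and the small one on the bench at (302,153). I choose the large one.

I'll move above paddle A and check it in a close crop.

Emit:
{"op": "drive_tool", "data": {"steps": [{"gripper": 0, "translation": [0.2, -0.135, 0]}, {"gripper": 0, "translation": [0.2, -0.135, 0]}, {"gripper": 0, "translation": [0.2, -0.135, 0]}, {"gripper": 0, "translation": [0.2, -0.135, 0]}, {"gripper": 0, "translation": [0.2, -0.135, 0]}, {"gripper": 0, "translation": [0.2, -0.135, 0]}, {"gripper": 0, "translation": [0.2, -0.135, 0]}, {"gripper": 0, "translation": [0.2, -0.135, 0]}, {"gripper": 0, "translation": [0.2, -0.135, 0]}, {"gripper": 0, "translation": [0.2, -0.135, 0]}]}}

```text
validation failed for argument at $.st...
```

Emit:
{"op": "drive_tool", "data": {"steps": [{"gripper": 0.2, "translation": [0, 0, 0.05], "delta_rot": [0, 0, 1]}, {"gripper": 0.2, "translation": [0, 0, 0.05], "delta_rot": [0, 0, 1]}, {"gripper": 0.2, "translation": [0, 0, 0.05], "delta_rot": [0, 0, 1]}, {"gripper": 0.2, "translation": [0, 0, 0.05], "delta_rot": [0, 0, 1]}, {"gripper": 0.2, "translation": [0, 0, 0.05], "delta_rot": [0, 0, 1]}, {"gripper": 0.2, "translation": [0, 0, 0.05], "delta_rot": [0, 0, 1]}, {"gripper": 0.2, "translation": [0, 0, 0.05], "delta_rot": [0, 0, 1]}, {"gripper": 0.2, "translation": [0, 0, 0.05], "delta_rot": [0, 0, 1]}, {"gripper": 0.2, "translation": [0, 0, 0.05], "delta_rot": [0, 0, 1]}, {"gripper": 0.2, "translation": [0, 0, 0.05], "delta_rot": [0, 0, 1]}, {"gripper": 0.2}]}}

```text
validation failed for argument at $.st...
```

```bash
cat >> h.py <<'E'
def st():
    o=observe(); w,x,y,z=o['eef_rot']
    from scipy.spatial.transform import Rotation as Q
    M=Q.from_quat([x,y,z,w]).as_matrix()
    print('t',round(o['time'],2),'tcp',o['tcp_pos'].round(4),'xdir',np.degrees(np.arctan2(M[1,0],M[0,0])).round(2),'zax',M[:,2].round(3),'F',o['wrist_force'].round(1),'gw',round(o['grip_width'],4),'gf',round(o['grip_force'],1)); return o,M
def togo(x,y,z):
    o,M=st(); d=M.T@(np.array([x,y,z])-o['tcp_pos']); print('tool shift m',d.round(4),'shares',(d/.15).round(3))
def board(p,o=(.5975,-.004),yaw=-8):
    a=np.radians(yaw); M=np.array([[np.cos(a),-np.sin(a)],[np.sin(a),np.cos(a)]])
    return np.array(o)+np.atleast_2d(p)@M.T
def tobd(p,o=(.5975,-.004),yaw=-8):
    a=np.radians(yaw); M=np.array([[np.cos(a),-np.sin(a)],[np.sin(a),np.cos(a)]])
    return (np.atleast_2d(p)-np.array(o))@M
def padrect(s,z=.035):
    P=pts(s); b=tobd(P[...,:2].reshape(-1,2)).reshape(480,640,2)
    m=(s['img'].max(2)<60)&(abs(P[...,2]-z)<.006)&(abs(b[...,0])<.07)&(b[...,1]>-.27)&(b[...,1]<.09)
    m=cv2.morphologyEx(m.astype(np.uint8),cv2.MORPH_OPEN,np.ones((3,3)))
    v,u=np.nonzero(m); c,w,h,a=rect(ray(s,np.c_[u,v],z),'pad'); print('pad in board',tobd(np.array(c)/1000)*1000)
E
python3 - <<'E'
from h import *
o,M=st()
s=snapshot('wrist'); save(s,'w1.png'); paddle(s)
s=snapshot('scene'); padrect(s); save(s,'s1.png')
H=cv2.cvtColor(s['img'],cv2.COLOR_RGB2HSV);P=pts(s)
m=(H[...,0]>35)&(H[...,0]<90)&(H[...,1]>100)&(abs(P[...,2]-.012)<.006)&(abs(P[...,1])<.3)&(P[...,0]>.35)
k,l,q,ce=cv2.connectedComponentsWithStats(m.astype(np.uint8))
for i in range(1,k):
    if q[i,4]>300: v,u=np.nonzero(l==i); rect(ray(s,np.c_[u,v],.012),'green')
m=(abs(P[...,2]-.022)<.004)&(s['img'].min(2)>110)&(abs(P[...,1])<.3)&(P[...,0]>.35)
v,u=np.nonzero(cv2.morphologyEx(m.astype(np.uint8),cv2.MORPH_OPEN,np.ones((2,2)))); rect(ray(s,np.c_[u,v],.022),'deck')
E
```

```text
t 0.15 tcp [0.6495 0.     0.2306] xdir 90.0 zax [-0.001 -0.    -1.   ] F [-0.  -0.  -0.8] gw 0.0852 gf 0.0
pad c [ 555.9 -149.2] wh 118.0 98.0 ang 82.6 n 1006
pad in board [[ -21.02469839 -149.53376005]]
green c [467.8 -49.5] wh 197.2 81.9 ang 81.87 n 1654
green c [596.6  -6.7] wh 129.4 103.8 ang 82.17 n 2487
deck c [531.7 -79.2] wh 347.9 254.4 ang 82.04 n 4900
```

View pics/w1.png

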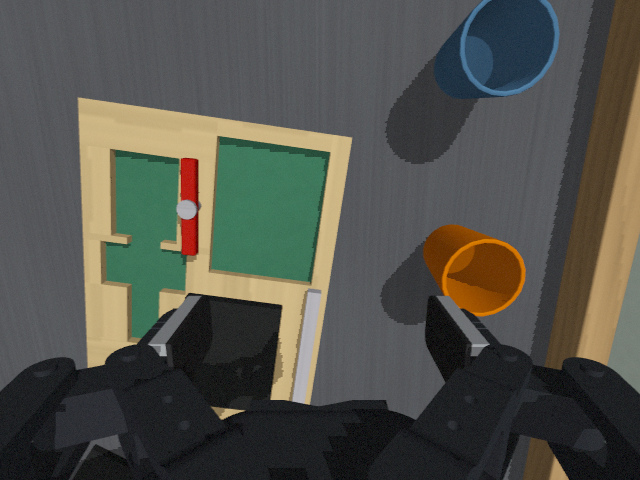

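The moves were refused, probably because every field is needed in each row, so the picture is unchanged from the start. I'm resending with all fields filled.

Emit:
{"op": "drive_tool", "data": {"steps": [{"gripper": 0.0, "translation": [0.2, -0.135, 0.0], "delta_rot": [0.0, 0.0, 0.0]}, {"gripper": 0.0, "translation": [0.2, -0.135, 0.0], "delta_rot": [0.0, 0.0, 0.0]}, {"gripper": 0.0, "translation": [0.2, -0.135, 0.0], "delta_rot": [0.0, 0.0, 0.0]}, {"gripper": 0.0, "translation": [0.2, -0.135, 0.0], "delta_rot": [0.0, 0.0, 0.0]}, {"gripper": 0.0, "translation": [0.2, -0.135, 0.0], "delta_rot": [0.0, 0.0, 0.0]}, {"gripper": 0.0, "translation": [0.2, -0.135, 0.0], "delta_rot": [0.0, 0.0, 0.0]}, {"gripper": 0.0, "translation": [0.2, -0.135, 0.0], "delta_rot": [0.0, 0.0, 0.0]}, {"gripper": 0.0, "translation": [0.2, -0.135, 0.0], "delta_rot": [0.0, 0.0, 0.0]}, {"gripper": 0.0, "translation": [0.2, -0.135, 0.0], "delta_rot": [0.0, 0.0, 0.0]}, {"gripper": 0.0, "translation": [0.2, -0.135, 0.0], "delta_rot": [0.0, 0.0, 0.0]}]}}

```text
time: 1.08
tcp_pos: [0.4463, 0.3013, 0.2314]
eef_rot: [0.0, 0.707, 0.707, 0.0]
wrist_force: [0.5, 0.2, 0.3]
grip_width: 0.0849
grip_force: 0.0
```

Emit:
{"op": "drive_tool", "data": {"steps": [{"gripper": 0.2, "translation": [0, 0, 0.05], "delta_rot": [0, 0, 1]}, {"gripper": 0.2, "translation": [0, 0, 0.05], "delta_rot": [0, 0, 1]}, {"gripper": 0.2, "translation": [0, 0, 0.05], "delta_rot": [0, 0, 1]}, {"gripper": 0.2, "translation": [0, 0, 0.05], "delta_rot": [0, 0, 1]}, {"gripper": 0.2, "translation": [0, 0, 0.05], "delta_rot": [0, 0, 1]}, {"gripper": 0.2, "translation": [0, 0, 0.05], "delta_rot": [0, 0, 1]}, {"gripper": 0.2, "translation": [0, 0, 0.05], "delta_rot": [0, 0, 1]}, {"gripper": 0.2, "translation": [0, 0, 0.05], "delta_rot": [0, 0, 1]}, {"gripper": 0.2, "translation": [0, 0, 0.05], "delta_rot": [0, 0, 1]}, {"gripper": 0.2, "translation": [0, 0, 0.05], "delta_rot": [0, 0, 1]}, {"gripper": 0.2, "translation": [0, 0, 0], "delta_rot": [0, 0, 0]}]}}

```text
time: 2.0
tcp_pos: [0.4466, 0.2997, 0.155]
eef_rot: [0.001, 0.966, 0.258, -0.001]
wrist_force: [0.7, -0.5, -0.4]
grip_width: 0.0683
grip_force: 0.0
```

Run:
```python
from h import *
o,M=st()
s=snapshot('wrist'); save(s,'w2.png'); paddle(s)
s=snapshot('scene'); padrect(s); save(s,'s2.png')
s=snapshot('side'); padrect(s); save(s,'d2.png')
```

```text
t 2.0 tcp [0.4466 0.2997 0.155 ] xdir 29.87 zax [-0.002 -0.002 -1.   ] F [ 0.7 -0.5 -0.4] gw 0.0683 gf 0.0
paddle px [314. 166.] blade [0.509  0.3398] grip [0.4448 0.3031] yaw deg 29.8 len 0.185 [np.float64(0.0594321561116318), np.float64(0.02709372935016273)] dist 0.612Traceback (most recent call last):
  File "<stdin>", line 3, in <module>
  File "h.py", line 36, in paddle
    h=(t<far-.09)&(t>far-.17); hc=c+d*(far-.13)+n2*(q[h].max()+q[h].min())/2
                                                    ~~~~~~~~^^
    return umr_maximum(a, axis, None, out, keepdims, initial, where)
ValueError: zero-size array to reduction operation maximum which has no identity
```

View pics/w2.png

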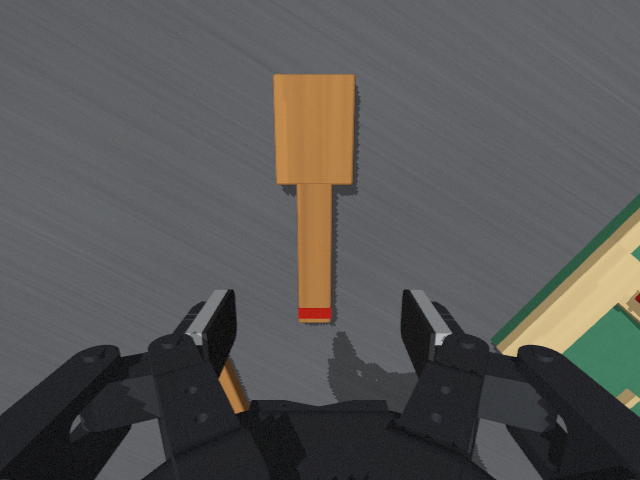

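The wrist view shows the chosen paddle, with its blade at (315,130) and red band at (315,313). It is aligned with the tool and only 4 mm off. I descend and grip.

Emit:
{"op": "drive_tool", "data": {"steps": [{"gripper": 0.2, "translation": [0, -0.026, 0.15], "delta_rot": [0, 0, 0]}, {"gripper": 0.2, "translation": [0, 0, 0.15], "delta_rot": [0, 0, 0]}, {"gripper": 0.2, "translation": [0, 0, 0.15], "delta_rot": [0, 0, 0]}, {"gripper": 0.2, "translation": [0, 0, 0.15], "delta_rot": [0, 0, 0]}, {"gripper": 0.2, "translation": [0, 0, 0.15], "delta_rot": [0, 0, 0]}, {"gripper": 0.2, "translation": [0, 0, 0.15], "delta_rot": [0, 0, 0]}, {"gripper": 0.2, "translation": [0, 0, 0.1], "delta_rot": [0, 0, 0]}, {"gripper": 0.2, "translation": [0, 0, 0], "delta_rot": [0, 0, 0]}, {"gripper": 0.2, "translation": [0, 0, 0], "delta_rot": [0, 0, 0]}], "newtons": 40}}

```text
time: 2.8
tcp_pos: [0.4456, 0.3034, 0.0063]
eef_rot: [-0.0, 0.966, 0.26, -0.0]
wrist_force: [0.1, -0.3, 0.7]
grip_width: 0.0684
grip_force: 0.0
```

Emit:
{"op": "drive_tool", "data": {"steps": [{"gripper": 1, "translation": [0, 0, 0], "delta_rot": [0, 0, 0]}, {"gripper": 1, "translation": [0, 0, 0], "delta_rot": [0, 0, 0]}, {"gripper": 1, "translation": [0, 0, 0], "delta_rot": [0, 0, 0]}, {"gripper": 1, "translation": [0, 0, 0], "delta_rot": [0, 0, 0]}, {"gripper": 1, "translation": [0, 0, 0], "delta_rot": [0, 0, 0]}, {"gripper": 1, "translation": [0, 0, 0], "delta_rot": [0, 0, 0]}, {"gripper": 1, "translation": [0, 0, 0], "delta_rot": [0, 0, 0]}, {"gripper": 1, "translation": [0, 0, 0], "delta_rot": [0, 0, 0]}], "newtons": 40}}

```text
time: 3.47
tcp_pos: [0.4463, 0.304, 0.0077]
eef_rot: [-0.0, 0.966, 0.259, 0.001]
wrist_force: [-0.5, -0.9, 5.3]
grip_width: 0.0269
grip_force: 39.4
```

Run:
```python
from h import *
st()
s=snapshot('scene'); save(s,'s2.png'); padrect(s)
s=snapshot('side'); save(s,'d2.png'); padrect(s)
```

```text
t 3.47 tcp [0.4463 0.304  0.0077] xdir 30.01 zax [ 0.002  0.001 -1.   ] F [-0.5 -0.9  5.3] gw 0.0269 gf 39.4
pad c [ 554.2 -155. ] wh 131.0 96.8 ang 81.84 n 1918
pad in board [[ -21.85913369 -155.59138119]]
pad c [ 552.  -149.7] wh 132.7 92.4 ang 81.75 n 1058
pad in board [[ -24.78352783 -150.58746731]]
```

View pics/s2.png

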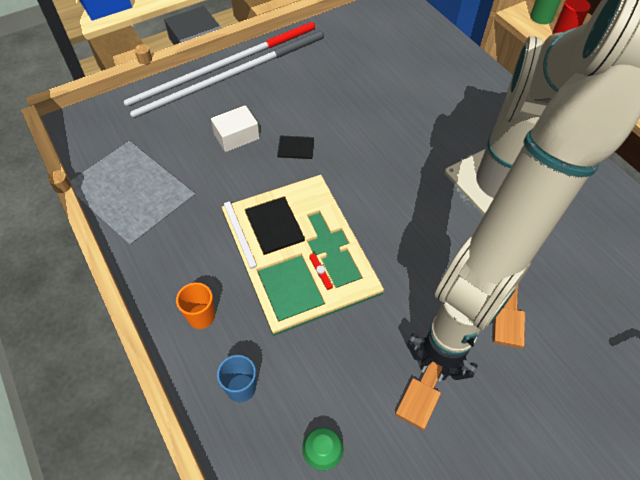

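The scene view shows the pad alone on the deck at (275,225), straight with the board, and the paddle gripped at (435,365). I'll lift, turn and carry it.

Emit:
{"op": "drive_tool", "data": {"steps": [{"gripper": 1, "translation": [0, 0, -0.1], "delta_rot": [0, 0, 0]}, {"gripper": 1, "translation": [0, 0, -0.2], "delta_rot": [0, 0, 0]}, {"gripper": 1, "translation": [0, 0, -0.2], "delta_rot": [0, 0, 0]}, {"gripper": 1, "translation": [0, 0, -0.15], "delta_rot": [0, 0, -0.67]}, {"gripper": 1, "translation": [0, 0, 0], "delta_rot": [0, 0, -1]}, {"gripper": 1, "translation": [0, 0, 0], "delta_rot": [0, 0, -1]}, {"gripper": 1, "translation": [0, 0, 0], "delta_rot": [0, 0, -1]}, {"gripper": 1, "translation": [0, 0, 0], "delta_rot": [0, 0, -1]}, {"gripper": 1, "translation": [0, 0, 0], "delta_rot": [0, 0, -1]}, {"gripper": 1, "translation": [0, 0, 0], "delta_rot": [0, 0, -1]}, {"gripper": 1, "translation": [0, 0, 0], "delta_rot": [0, 0, -1]}, {"gripper": 1, "translation": [0, 0, 0], "delta_rot": [0, 0, -1]}]}}

```text
time: 4.57
tcp_pos: [0.4456, 0.3034, 0.1044]
eef_rot: [0.0, 0.753, 0.658, 0.0]
wrist_force: [0.9, -0.2, -0.7]
grip_width: 0.0264
grip_force: 39.9
```

Emit:
{"op": "drive_tool", "data": {"steps": [{"gripper": 1, "translation": [-0.2, 0.04, 0], "delta_rot": [0, 0, 0]}, {"gripper": 1, "translation": [-0.22, 0.044, 0], "delta_rot": [0, 0, 0]}, {"gripper": 1, "translation": [-0.22, 0.044, 0], "delta_rot": [0, 0, 0]}, {"gripper": 1, "translation": [-0.22, 0.044, 0], "delta_rot": [0, 0, 0]}, {"gripper": 1, "translation": [-0.22, 0.044, 0], "delta_rot": [0, 0, 0]}, {"gripper": 1, "translation": [-0.22, 0.044, 0], "delta_rot": [0, 0, 0]}, {"gripper": 1, "translation": [-0.22, 0.044, 0], "delta_rot": [0, 0, 0]}, {"gripper": 1, "translation": [-0.22, 0.044, 0], "delta_rot": [0, 0, 0]}, {"gripper": 1, "translation": [-0.22, 0.044, 0], "delta_rot": [0, 0, 0]}, {"gripper": 1, "translation": [-0.22, 0.044, 0], "delta_rot": [0, 0, 0]}, {"gripper": 1, "translation": [-0.195, 0.04, 0], "delta_rot": [0, 0, 0]}, {"gripper": 1, "translation": [0, 0, 0], "delta_rot": [0, 0, 0]}]}}

```text
time: 5.57
tcp_pos: [0.4669, -0.067, 0.1044]
eef_rot: [0.002, 0.758, 0.652, -0.001]
wrist_force: [0.0, 0.5, -0.1]
grip_width: 0.0268
grip_force: 39.9
```

Run:
```python
from h import *
o,M=st(); g=board([-.121,-.0723])[0]; togo(g[0],g[1],.1)
s=snapshot('wrist'); save(s,'w3.png')
P=pts(s); H=cv2.cvtColor(s['img'],cv2.COLOR_RGB2HSV)
pm=(H[...,0]>5)&(H[...,0]<22)&(H[...,1]>120)&(P[...,2]>.06)&(P[...,2]<.16)
print('paddle z',np.median(P[pm][:,2]),pm.sum())
z=np.median(P[pm][:,2])
v,u=np.nonzero(cv2.morphologyEx(pm.astype(np.uint8),cv2.MORPH_OPEN,np.ones((3,3)))); p=ray(s,np.c_[u,v],z)
b=tobd(p)*1000; print('paddle board mm',b.min(0),b.max(0))
for y0 in (-45,-20,0,20,35):
    q=b[abs(b[:,1]-y0)<3]; 
    if len(q): print(y0,q[:,0].min().round(1),q[:,0].max().round(1))
m=(H[...,0]>35)&(H[...,0]<90)&(H[...,1]>100)&(abs(P[...,2]-.012)<.006)
k,l,q,ce=cv2.connectedComponentsWithStats(m.astype(np.uint8))
for i in range(1,k):
    if q[i,4]>500: v,u=np.nonzero(l==i); p=ray(s,np.c_[u,v],.012); rect(p,'green'); bb=tobd(p)*1000; print(bb.min(0),bb.max(0))
```

```text
t 5.57 tcp [ 0.4669 -0.067   0.1044] xdir 81.44 zax [ 0.001 -0.004 -1.   ] F [ 0.   0.5 -0.1] gw 0.0268 gf 39.9
t 5.57 tcp [ 0.4669 -0.067   0.1044] xdir 81.44 zax [ 0.001 -0.004 -1.   ] F [ 0.   0.5 -0.1] gw 0.0268 gf 39.9
tool shift m [ 0.0083 -0.0005  0.0044] shares [ 0.056 -0.003  0.029]
paddle z 0.1138352518878383 49429
paddle board mm [-149.47759256 -126.16363667] [-89.43150702  31.41426962]
-45 -149.5 -90.5
-20 -149.1 -90.0
0 -148.7 -90.0
20 -148.4 -89.5
green c [599.9  -6.4] wh 132.6 105.1 ang 81.88 n 37636
[-49.72547948 -68.42936319] [55.40363504 64.33394982]
green c [432.3 -67.3] wh 22.4 19.7 ang 81.34 n 907
[-164.47892752  -96.9500256 ] [-144.79292735  -74.36372216]
green c [500.1 -77.6] wh 20.9 18.7 ang 81.34 n 803
[-95.56012556 -97.01799157] [-76.87143127 -75.87686368]
```

View pics/w3.png

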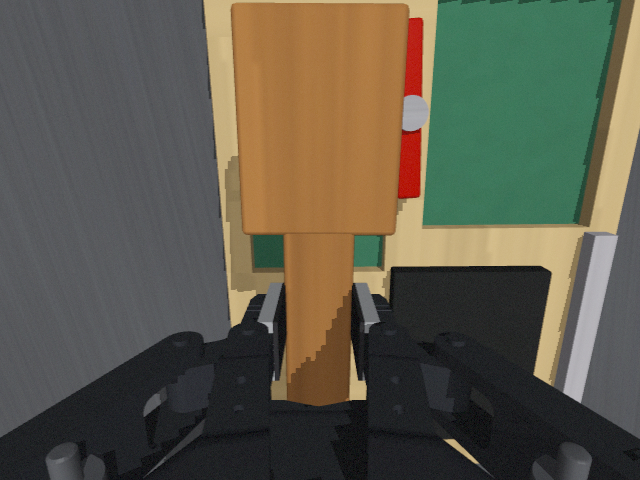

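The wrist view shows the paddle over the bay. The scoop shows at (318,252), the keeper at (412,110) and the pad at (470,330). The scoop measures x −164.5 to −76.9 and y −97, so the board estimate is within 1 mm. I apply the small correction and lower.

Emit:
{"op": "drive_tool", "data": {"steps": [{"gripper": 1, "translation": [0.06, -0.003, 0], "delta_rot": [0, 0, -0.12]}, {"gripper": 1, "translation": [0, 0, 0.12], "delta_rot": [0, 0, 0]}, {"gripper": 1, "translation": [0, 0, 0.12], "delta_rot": [0, 0, 0]}, {"gripper": 1, "translation": [0, 0, 0.12], "delta_rot": [0, 0, 0]}, {"gripper": 1, "translation": [0, 0, 0.1], "delta_rot": [0, 0, 0]}, {"gripper": 1, "translation": [0, 0, 0], "delta_rot": [0, 0, 0]}, {"gripper": 1, "translation": [0, 0, 0], "delta_rot": [0, 0, 0]}]}}

```text
time: 6.2
tcp_pos: [0.4672, -0.0481, 0.0346]
eef_rot: [-0.001, 0.749, 0.662, -0.0]
wrist_force: [-0.2, -0.0, -0.9]
grip_width: 0.0266
grip_force: 39.9
```

Run:
```python
from h import *
o,M=st(); print('tcp board',tobd(o['tcp_pos'][:2])*1000)
s=snapshot('wrist'); P=pts(s); H=cv2.cvtColor(s['img'],cv2.COLOR_RGB2HSV)
z=o['tcp_pos'][2]+.0083
pm=(H[...,0]>5)&(H[...,0]<22)&(H[...,1]>130)&(P[...,2]>z-.005)&(P[...,2]<z+.005)
v,u=np.nonzero(cv2.morphologyEx(pm.astype(np.uint8),cv2.MORPH_OPEN,np.ones((5,5)))); print(len(u),np.median(P[pm][:,2])); b=tobd(ray(s,np.c_[u,v],z))*1000
print(b.min(0),b.max(0),v.min())
for y0 in (-30,-20,0,20,35):
    q=b[abs(b[:,1]-y0)<3]
    if len(q): print(y0,np.percentile(q[:,0],[0,1,99,100]).round(1))
```

```text
t 6.2 tcp [ 0.4672 -0.0481  0.0346] xdir 82.95 zax [-0.001  0.001 -1.   ] F [-0.2 -0.  -0.9] gw 0.0266 gf 39.9
tcp board [[-122.87863999  -61.7571469 ]]
49282 0.04432821090024591
[-153.68887377 -108.11219074] [-93.28250317  50.76080074] 3
-30 [-152.9 -151.5  -95.   -93.4]
-20 [-153.  -152.3  -93.9  -93.3]
0 [-153.3 -152.6  -94.1  -93.6]
20 [-153.5 -152.8  -94.4  -93.7]
35 [-153.6 -153.   -94.6  -94. ]
```

Emit:
{"op": "drive_tool", "data": {"steps": [{"gripper": 1, "translation": [-0.068, 0.011, 0], "delta_rot": [0, 0, 0.14]}, {"gripper": 1, "translation": [0, 0, 0], "delta_rot": [0, 0, 0]}, {"gripper": 1, "translation": [0, 0, 0], "delta_rot": [0, 0, 0]}, {"gripper": 1, "translation": [0, 0, 0], "delta_rot": [0, 0, 0]}, {"gripper": 1, "translation": [0, 0, 0], "delta_rot": [0, 0, 0]}]}}

```text
time: 6.67
tcp_pos: [0.4682, -0.0607, 0.0352]
eef_rot: [0.0, 0.755, 0.655, 0.0]
wrist_force: [0.1, 0.3, -1.4]
grip_width: 0.0266
grip_force: 39.9
```

```bash
cat > pl.py <<'E'
from h import *
def pl(z=None):
    o,M=st(); print('tcp board',tobd(o['tcp_pos'][:2])*1000)
    s=snapshot('wrist'); P=pts(s); H=cv2.cvtColor(s['img'],cv2.COLOR_RGB2HSV)
    z=z or o['tcp_pos'][2]+.0083
    pm=(H[...,0]>5)&(H[...,0]<22)&(H[...,1]>130)&(P[...,2]>z-.005)&(P[...,2]<z+.005)
    v,u=np.nonzero(cv2.morphologyEx(pm.astype(np.uint8),cv2.MORPH_OPEN,np.ones((5,5)))); print(len(u),np.median(P[pm][:,2])); b=tobd(ray(s,np.c_[u,v],z))*1000
    print(b.min(0),b.max(0),v.min())
    for y0 in (-30,0,20,35):
        q=b[abs(b[:,1]-y0)<3]
        if len(q): print(y0,np.percentile(q[:,0],[0,1,99,100]).round(1))
    return s
E
python3 -c "
from pl import *
pl()"
```

```text
t 6.67 tcp [ 0.4682 -0.0607  0.0352] xdir 81.88 zax [ 0.001  0.    -1.   ] F [ 0.1  0.3 -1.4] gw 0.0266 gf 39.9
tcp board [[-120.15966557  -74.16942046]]
49270 0.04488511498114432
[-149.60201715 -120.50552748] [-89.53511521  38.16689763] 3
-30 [-149.5 -149.   -90.7  -90.1]
0 [-149.3 -148.7  -90.5  -89.8]
20 [-149.2 -148.3  -90.1  -89.5]
35 [-149.1 -148.4  -90.4  -89.7]
```

Emit:
{"op": "drive_tool", "data": {"steps": [{"gripper": 1, "translation": [0.014, -0.008, 0], "delta_rot": [0, 0, 0]}, {"gripper": 1, "translation": [0, 0, 0.03], "delta_rot": [0, 0, 0]}, {"gripper": 1, "translation": [0, 0, 0.03], "delta_rot": [0, 0, 0]}, {"gripper": 1, "translation": [0, 0, 0.03], "delta_rot": [0, 0, 0]}, {"gripper": 1, "translation": [0, 0, 0], "delta_rot": [0, 0, 0]}, {"gripper": 1, "translation": [0, 0, 0], "delta_rot": [0, 0, 0]}]}}

```text
time: 7.22
tcp_pos: [0.4667, -0.0583, 0.0208]
eef_rot: [-0.0, 0.755, 0.655, -0.0]
wrist_force: [0.3, -0.5, -0.6]
grip_width: 0.0266
grip_force: 39.9
```

```bash
python3 -c "
from pl import *
pl()"
```

```text
t 7.22 tcp [ 0.4667 -0.0583  0.0208] xdir 81.91 zax [-0.001  0.    -1.   ] F [ 0.3 -0.5 -0.6] gw 0.0266 gf 39.9
tcp board [[-121.9975005   -71.97802771]]
49332 0.03046282669126385
[-151.42974342 -118.31921554] [-91.40699674  40.35153642] 3
-30 [-151.4 -150.8  -92.4  -91.8]
0 [-151.2 -150.6  -92.2  -91.7]
20 [-151.1 -150.5  -92.1  -91.5]
35 [-150.9 -150.3  -92.   -91.4]
```

No contact force and the paddle is inside the bay outline, so I release it.

Emit:
{"op": "drive_tool", "data": {"steps": [{"gripper": 1, "translation": [0, 0, 0.008], "delta_rot": [0, 0, 0]}, {"gripper": 0.5, "translation": [0, 0, 0], "delta_rot": [0, 0, 0]}, {"gripper": 0.5, "translation": [0, 0, 0], "delta_rot": [0, 0, 0]}, {"gripper": 0.5, "translation": [0, 0, 0], "delta_rot": [0, 0, 0]}, {"gripper": 0.5, "translation": [0, 0, 0], "delta_rot": [0, 0, 0]}, {"gripper": 0.5, "translation": [0, 0, -0.1], "delta_rot": [0, 0, 0]}, {"gripper": 0.5, "translation": [0, 0, -0.2], "delta_rot": [0, 0, 0]}, {"gripper": 0.5, "translation": [0, 0, -0.2], "delta_rot": [0, 0, 0]}, {"gripper": 0.5, "translation": [0, 0, -0.1], "delta_rot": [0, 0, 0]}, {"gripper": 0.5, "translation": [0, 0, 0], "delta_rot": [0, 0, 0]}, {"gripper": 0.5, "translation": [0, 0, 0], "delta_rot": [0, 0, 0]}]}}

```text
time: 8.18
tcp_pos: [0.4677, -0.0585, 0.1109]
eef_rot: [0.001, 0.755, 0.655, 0.001]
wrist_force: [0.5, 0.6, -0.6]
grip_width: 0.0426
grip_force: 0.0
```

```bash
python3 -c "
from pl import *
s=pl(.028)
b=tobd(pts(s)[...,:2].reshape(-1,2)).reshape(480,640,2)*1000;P=pts(s)
for x,y in [(-145,-30),(-97,-30),(-145,30),(-97,30),(-121,0),(-121,-60),(-171,0),(0,-75),(0,-110)]:
    m=np.hypot(b[...,0]-x,b[...,1]-y)<3; print(x,y,m.sum(),np.median(P[m][:,2]).round(4))
padrect(s)
print('pad corner pts'); m=(s['img'].max(2)<60)&(abs(P[...,2]-.035)<.004)&(abs(b[...,0])<75)
q=b[m]; print(q.min(0),q.max(0))
"
```

```text
t 8.18 tcp [ 0.4677 -0.0585  0.1109] xdir 81.88 zax [ 0.002 -0.    -1.   ] F [ 0.5  0.6 -0.6] gw 0.0426 gf 0.0
tcp board [[-120.99144811  -72.08704844]]
19643 0.02954552005552777
[-150.57838115 -159.28121045] [-90.5970248   40.33900598] 61
-30 [-150.2 -149.9  -91.7  -91.1]
0 [-150.3 -150.   -91.4  -90.8]
20 [-150.1 -149.7  -91.4  -90.8]
35 [-150.1 -149.5  -91.3  -90.7]
-145 -30 70 0.0294
-97 -30 69 0.0296
-145 30 89 0.0295
-97 30 92 0.0296
-121 0 81 0.0297
-121 -60 2300 0.1985
-171 0 78 0.0236
0 -75 60 0.0237
0 -110 57 0.0365
pad c [ 553.9 -156.6] wh 132.2 97.4 ang 81.75 n 8747
pad in board [[ -21.94162171 -157.17617627]]
pad corner pts
[ -73.27768079 -222.84693325] [ 26.81945199 -92.4979324 ]
```

The paddle is down: its top is 6 mm above the deck at all four blade corners. The pad centre is at board (−22,−157). Next I nudge it against the fence with the shut fingers, which measures where contact is.

Emit:
{"op": "drive_tool", "data": {"steps": [{"gripper": 1, "translation": [-0.2, 0.06, 0], "delta_rot": [0, 0, 0]}, {"gripper": 1, "translation": [-0.2, 0.07, 0], "delta_rot": [0, 0, 0]}, {"gripper": 1, "translation": [-0.167, 0.057, 0], "delta_rot": [0, 0, 0]}, {"gripper": 1, "translation": [0, 0, 0.12], "delta_rot": [0, 0, 0]}, {"gripper": 1, "translation": [0, 0, 0.12], "delta_rot": [0, 0, 0]}, {"gripper": 1, "translation": [0, 0, 0], "delta_rot": [0, 0, 0]}, {"gripper": 1, "translation": [0, 0, 0], "delta_rot": [0, 0, 0]}, {"gripper": 1, "translation": [0, 0, 0], "delta_rot": [0, 0, 0]}, {"gripper": 1, "translation": [0, 0, 0], "delta_rot": [0, 0, 0]}]}}

```text
time: 8.98
tcp_pos: [0.4832, -0.1461, 0.0745]
eef_rot: [0.0, 0.755, 0.656, 0.0]
wrist_force: [-0.3, 0.2, 0.5]
grip_width: 0.0003
grip_force: 0.0
```

```bash
python3 -c "
from h import *
o,M=st(); print(tobd(o['tcp_pos'][:2])*1000); g=board([-.093,-.157])[0]; togo(g[0],g[1],.0305)
s=snapshot('wrist'); save(s,'w4.png')"
```

```text
t 8.98 tcp [ 0.4832 -0.1461  0.0745] xdir 81.95 zax [ 0.001  0.    -1.   ] F [-0.3  0.2  0.5] gw 0.0003 gf 0.0
[[ -93.41321127 -156.62097409]]
t 8.98 tcp [ 0.4832 -0.1461  0.0745] xdir 81.95 zax [ 0.001  0.    -1.   ] F [-0.3  0.2  0.5] gw 0.0003 gf 0.0
tool shift m [-0.0004  0.0004  0.044 ] shares [-0.003  0.003  0.293]
```

View pics/w4.png

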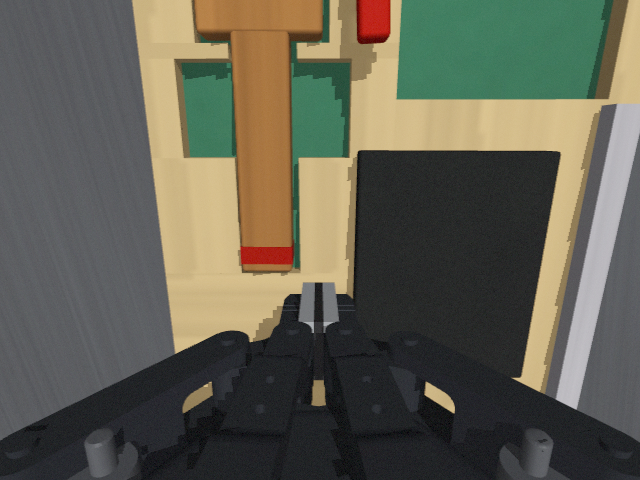

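The wrist view shows the paddle seated in the bay, the shut fingertips at (318,300) and the pad's left edge at (356,250). I go down and push +x.

Emit:
{"op": "drive_tool", "data": {"steps": [{"gripper": 1, "translation": [0, 0, 0.15], "delta_rot": [0, 0, 0]}, {"gripper": 1, "translation": [0, 0, 0.15], "delta_rot": [0, 0, 0]}, {"gripper": 1, "translation": [0, 0, 0], "delta_rot": [0, 0, 0]}, {"gripper": 1, "translation": [0, 0.03, 0], "delta_rot": [0, 0, 0]}, {"gripper": 1, "translation": [0, 0.03, 0], "delta_rot": [0, 0, 0]}, {"gripper": 1, "translation": [0, 0.03, 0], "delta_rot": [0, 0, 0]}, {"gripper": 1, "translation": [0, 0.03, 0], "delta_rot": [0, 0, 0]}, {"gripper": 1, "translation": [0, 0, 0], "delta_rot": [0, 0, 0]}, {"gripper": 1, "translation": [0, 0, 0], "delta_rot": [0, 0, 0]}]}}

```text
time: 9.78
tcp_pos: [0.5017, -0.1493, 0.0297]
eef_rot: [0.001, 0.755, 0.655, 0.001]
wrist_force: [-0.0, -0.1, -0.3]
grip_width: -0.0003
grip_force: 0.0
```

```bash
cat > pp.py <<'E'
from h import *
o,M=st(); print('tcp board',tobd(o['tcp_pos'][:2])*1000)
for n in ('scene','wrist'): 
    print(n); s=snapshot(n)
    try: padrect(s)
    except Exception as e: print(e)
E
python3 pp.py
```

```text
t 9.78 tcp [ 0.5017 -0.1493  0.0297] xdir 81.9 zax [ 0.002 -0.    -1.   ] F [-0.  -0.1 -0.3] gw -0.0003 gf 0.0
tcp board [[ -74.60172244 -157.20362199]]
scene
pad c [ 559.1 -156.3] wh 130.3 98.1 ang 81.48 n 1756
pad in board [[ -16.79581283 -156.12076743]]
wrist
pad c [ 559.1 -151.7] wh 116.0 100.5 ang 81.83 n 49260
pad in board [[ -17.49626618 -151.60472177]]
```

Emit:
{"op": "drive_tool", "data": {"steps": [{"gripper": 1, "translation": [0, 0.03, 0], "delta_rot": [0, 0, 0]}, {"gripper": 1, "translation": [0, 0.03, 0], "delta_rot": [0, 0, 0]}, {"gripper": 1, "translation": [0, 0.03, 0], "delta_rot": [0, 0, 0]}, {"gripper": 1, "translation": [0, 0.015, 0], "delta_rot": [0, 0, 0]}, {"gripper": 1, "translation": [0, 0.01, 0], "delta_rot": [0, 0, 0]}, {"gripper": 1, "translation": [0, 0, 0], "delta_rot": [0, 0, 0]}, {"gripper": 1, "translation": [0, 0, 0], "delta_rot": [0, 0, 0]}]}}

```text
time: 10.47
tcp_pos: [0.5182, -0.1516, 0.029]
eef_rot: [0.0, 0.755, 0.655, 0.0]
wrist_force: [-0.0, -0.6, -0.5]
grip_width: 0.0002
grip_force: 0.3
```

```bash
python3 pp.py
```

```text
t 10.47 tcp [ 0.5182 -0.1516  0.029 ] xdir 81.9 zax [ 0.001 -0.    -1.   ] F [-0.  -0.6 -0.5] gw 0.0002 gf 0.3
tcp board [[ -57.9509221  -157.19109925]]
scene
pad c [ 576.  -158.1] wh 131.3 98.5 ang 81.88 n 1770
pad in board [[   0.19768342 -155.5997037 ]]
wrist
pad c [ 566.2 -152.4] wh 115.5 119.4 ang 81.84 n 49571
pad in board [[ -10.3117928  -151.26390355]]
```

The pad centre is at x +0.2 and parallel to the fence. Next I get behind it with the two fingers spread, to push it +y.

Emit:
{"op": "drive_tool", "data": {"steps": [{"gripper": 1, "translation": [0, -0.05, 0], "delta_rot": [0, 0, 0]}, {"gripper": 1, "translation": [0, 0, -0.2], "delta_rot": [0, 0, 0]}, {"gripper": 1, "translation": [0, 0, -0.2], "delta_rot": [0, 0, 0]}, {"gripper": 0.55, "translation": [-0.2, 0.15, 0], "delta_rot": [0, 0, 0]}, {"gripper": 0.55, "translation": [-0.2, 0.15, 0], "delta_rot": [0, 0, 0]}, {"gripper": 0.55, "translation": [-0.18, 0.14, 0], "delta_rot": [0, 0, 0]}, {"gripper": 0.55, "translation": [0, 0, 0], "delta_rot": [0, 0, 0]}, {"gripper": 0.55, "translation": [0, 0, 0.2], "delta_rot": [0, 0, 0]}, {"gripper": 0.55, "translation": [0, 0, 0.18], "delta_rot": [0, 0, 0]}, {"gripper": 0.55, "translation": [0, 0, 0], "delta_rot": [0, 0, 0]}, {"gripper": 0.55, "translation": [0, 0, 0], "delta_rot": [0, 0, 0]}]}}

```text
time: 11.48
tcp_pos: [0.5619, -0.2451, 0.0311]
eef_rot: [-0.002, 0.755, 0.656, -0.001]
wrist_force: [0.4, 0.6, -0.0]
grip_width: 0.0386
grip_force: 0.0
```

```bash
python3 pp.py
```

```text
t 11.48 tcp [ 0.5619 -0.2451  0.0311] xdir 81.92 zax [-0.003  0.001 -1.   ] F [ 0.4  0.6 -0. ] gw 0.0386 gf 0.0
tcp board [[  -1.69519753 -243.70440923]]
scene
pad c [ 576.4 -158.5] wh 130.6 98.1 ang 81.88 n 1981
pad in board [[   0.60286724 -155.9812147 ]]
wrist
pad c [ 571.9 -178.1] wh 94.2 99.8 ang 81.85 n 68399
pad in board [[  -1.11457488 -175.98649013]]
```

Emit:
{"op": "drive_tool", "data": {"steps": [{"gripper": 0.55, "translation": [0, 0.01, 0.045], "delta_rot": [0, 0, 0]}, {"gripper": 0.55, "translation": [0.0, 0, 0], "delta_rot": [0, 0, 0]}, {"gripper": 0.55, "translation": [0.04, 0, 0], "delta_rot": [0, 0, 0]}, {"gripper": 0.55, "translation": [0.05, 0, 0], "delta_rot": [0, 0, 0]}, {"gripper": 0.55, "translation": [0.05, 0, 0], "delta_rot": [0, 0, 0]}, {"gripper": 0.55, "translation": [0.05, 0, 0], "delta_rot": [0, 0, 0]}, {"gripper": 0.55, "translation": [0.05, 0, 0], "delta_rot": [0, 0, 0]}, {"gripper": 0.55, "translation": [0.05, 0, 0], "delta_rot": [0, 0, 0]}, {"gripper": 0.55, "translation": [0, 0, 0], "delta_rot": [0, 0, 0]}, {"gripper": 0.55, "translation": [0, 0, 0], "delta_rot": [0, 0, 0]}]}}

```text
time: 12.42
tcp_pos: [0.5712, -0.2012, 0.0252]
eef_rot: [-0.001, 0.755, 0.656, 0.0]
wrist_force: [0.1, 0.5, -0.1]
grip_width: 0.0387
grip_force: 0.0
```

```bash
python3 pp.py
```

```text
t 12.42 tcp [ 0.5712 -0.2012  0.0252] xdir 82.0 zax [-0.     0.001 -1.   ] F [ 0.1  0.5 -0.1] gw 0.0387 gf 0.0
tcp board [[   1.41187766 -198.92813761]]
scene
pad c [ 581.4 -121.6] wh 131.8 98.5 ang 81.68 n 2096
pad in board [[   0.45855663 -118.71960403]]
wrist
pad c [ 575.7 -150.1] wh 121.5 99.8 ang 81.93 n 78028
pad in board [[  -1.24729552 -147.66661   ]]
```

Emit:
{"op": "drive_tool", "data": {"steps": [{"gripper": 0.55, "translation": [0.06, 0, 0], "delta_rot": [0, 0, 0]}, {"gripper": 0.55, "translation": [0.07, 0, 0], "delta_rot": [0, 0, 0]}, {"gripper": 0.55, "translation": [0.07, 0, 0], "delta_rot": [0, 0, 0]}, {"gripper": 0.55, "translation": [0.07, 0, 0], "delta_rot": [0, 0, 0]}, {"gripper": 0.55, "translation": [0.07, 0, 0], "delta_rot": [0, 0, 0]}, {"gripper": 0.55, "translation": [0.07, 0, 0], "delta_rot": [0, 0, 0]}, {"gripper": 0.55, "translation": [0.07, 0, 0], "delta_rot": [0, 0, 0]}, {"gripper": 0.55, "translation": [0.07, 0, 0], "delta_rot": [0, 0, 0]}, {"gripper": 0.55, "translation": [0.07, 0, 0], "delta_rot": [0, 0, 0]}, {"gripper": 0.55, "translation": [0.07, 0, 0], "delta_rot": [0, 0, 0]}, {"gripper": 0.55, "translation": [0.04, 0, 0], "delta_rot": [0, 0, 0]}, {"gripper": 0.55, "translation": [0, 0, 0], "delta_rot": [0, 0, 0]}]}}

```text
time: 13.52
tcp_pos: [0.5869, -0.0915, 0.0253]
eef_rot: [-0.001, 0.754, 0.657, 0.001]
wrist_force: [0.1, -0.4, 1.0]
grip_width: 0.0384
grip_force: 0.0
```

```bash
cat > pz.py <<'E'
from h import *
o,M=st(); print('tcp board',tobd(o['tcp_pos'][:2])*1000)
for n in ('scene','wrist','side'):
    s=snapshot(n); P=pts(s); b=tobd(P[...,:2].reshape(-1,2)).reshape(480,640,2)*1000
    m=(s['img'].max(2)<60)&(P[...,2]>.015)&(P[...,2]<.045)&(abs(b[...,0])<70)&(b[...,1]>-100)&(b[...,1]<80)
    m=cv2.morphologyEx(m.astype(np.uint8),cv2.MORPH_OPEN,np.ones((3,3)))>0
    q=b[m]; print(n,m.sum(),'x',np.percentile(q[:,0],[.5,99.5]).round(1),'y',np.percentile(q[:,1],[.5,99.5]).round(1))
    for x,y in [(-40,50),(35,50),(0,20),(-40,-50),(35,-50),(0,-90),(0,79),(-121,10)]:
        k=np.hypot(b[...,0]-x,b[...,1]-y)<5; print((x,y),k.sum(),(np.median(P[k][:,2])*1000).round(1) if k.any() else '',end=' ')
    print()
E
python3 pz.py
```

```text
t 13.52 tcp [ 0.5869 -0.0915  0.0253] xdir 82.07 zax [ 0.     0.002 -1.   ] F [ 0.1 -0.4  1. ] gw 0.0384 gf 0.0
tcp board [[  1.63709897 -88.09079573]]
scene 2521 x [-48.3  49.5] y [-72.8  54. ]
(-40, 50) 21 25.2 (35, 50) 27 23.2 (0, 20) 14 28.5 (-40, -50) 71 381.4 (35, -50) 60 388.4 (0, -90) 54 464.5 (0, 79) 21 22.1 (-121, 10) 15 28.4 
wrist 75858 x [-49.6  48. ] y [-81.9  25. ]
(-40, 50) 0  (35, 50) 0  (0, 20) 720 29.4 (-40, -50) 545 35.0 (35, -50) 531 35.2 (0, -90) 366 23.6 (0, 79) 0  (-121, 10) 0  
side 1585 x [-51.1  43.8] y [-94.8  56.3]
(-40, 50) 14 25.0 (35, 50) 14 24.1 (0, 20) 8 28.5 (-40, -50) 94 385.3 (35, -50) 7 34.6 (0, -90) 5 22.7 (0, 79) 10 22.4 (-121, 10) 8 28.1
```

Emit:
{"op": "drive_tool", "data": {"steps": [{"gripper": 0.55, "translation": [0.03, 0, 0], "delta_rot": [0, 0, 0]}, {"gripper": 0.55, "translation": [0.025, 0, 0], "delta_rot": [0, 0, 0]}, {"gripper": 0.55, "translation": [0.02, 0, 0], "delta_rot": [0, 0, 0]}, {"gripper": 0.55, "translation": [0, 0, 0], "delta_rot": [0, 0, 0]}, {"gripper": 0.55, "translation": [0, 0, 0], "delta_rot": [0, 0, 0]}, {"gripper": 0.55, "translation": [0, 0, 0], "delta_rot": [0, 0, 0]}]}}

```text
time: 14.17
tcp_pos: [0.5882, -0.0833, 0.0254]
eef_rot: [-0.0, 0.755, 0.655, 0.0]
wrist_force: [-0.2, -1.0, -1.1]
grip_width: 0.0388
grip_force: 0.0
```

```bash
python3 pz.py
```

```text
t 14.17 tcp [ 0.5882 -0.0833  0.0254] xdir 81.9 zax [ 0.  0. -1.] F [-0.2 -1.  -1.1] gw 0.0388 gf 0.0
tcp board [[  1.78750765 -79.81446749]]
scene 2490 x [-49.   49.9] y [-65.3  62.4]
(-40, 50) 16 26.6 (35, 50) 15 25.7 (0, 20) 14 27.0 (-40, -50) 281 445.3 (35, -50) 47 381.2 (0, -90) 50 466.6 (0, 79) 21 23.2 (-121, 10) 13 28.6 
wrist 71598 x [-49.5  48.3] y [-72.5  35.3]
(-40, 50) 0  (35, 50) 0  (0, 20) 666 26.7 (-40, -50) 446 26.5 (35, -50) 447 26.6 (0, -90) 346 23.5 (0, 79) 0  (-121, 10) 0  
side 1399 x [-50.4  44.5] y [-82.8  63.8]
(-40, 50) 5 25.1 (35, 50) 9 25.8 (0, 20) 10 25.4 (-40, -50) 206 440.9 (35, -50) 8 26.0 (0, -90) 2 23.3 (0, 79) 9 23.4 (-121, 10) 11 28.6
```

The pad has dropped, with its top 3 mm above the deck at all points. I move to the keeper and approach the +y end from the pad side with shut fingers.

Emit:
{"op": "drive_tool", "data": {"steps": [{"gripper": 0.55, "translation": [-0.03, 0, -0.1], "delta_rot": [0, 0, 0]}, {"gripper": 0.8, "translation": [0, 0, -0.2], "delta_rot": [0, 0, 0]}, {"gripper": 1, "translation": [0, 0, -0.2], "delta_rot": [0, 0, 0]}, {"gripper": 1, "translation": [0.2, -0.08, 0], "delta_rot": [0, 0, 0]}, {"gripper": 1, "translation": [0.2, -0.08, 0], "delta_rot": [0, 0, 0]}, {"gripper": 1, "translation": [0.2, -0.08, 0], "delta_rot": [0, 0, 0]}, {"gripper": 1, "translation": [0.17, -0.08, 0], "delta_rot": [0, 0, 0]}, {"gripper": 1, "translation": [0, 0, 0], "delta_rot": [0, 0, 0]}, {"gripper": 1, "translation": [0, 0, 0], "delta_rot": [0, 0, 0]}, {"gripper": 1, "translation": [0, 0, 0], "delta_rot": [0, 0, 0]}]}}

```text
time: 15.15
tcp_pos: [0.5564, 0.0325, 0.1005]
eef_rot: [0.0, 0.755, 0.655, -0.0]
wrist_force: [0.0, -0.6, -0.4]
grip_width: 0.0001
grip_force: 0.0
```

```bash
cat > kp.py <<'E'
from h import *
o,M=st(); print('tcp board',tobd(o['tcp_pos'][:2])*1000)
for n in ('wrist','scene'):
    s=snapshot(n); save(s,f'k_{n}_{o["time"]:.1f}.png'); P=pts(s); H=cv2.cvtColor(s['img'],cv2.COLOR_RGB2HSV); b=tobd(P[...,:2].reshape(-1,2)).reshape(480,640,2)
    m=((H[...,0]<6)|(H[...,0]>174))&(H[...,1]>150)&(abs(P[...,2]-.043)<.005)&(abs(b[...,0]+.071)<.06)&(abs(b[...,1])<.06)
    v,u=np.nonzero(m)
    if len(u)>20: rect(tobd(ray(s,np.c_[u,v],.043)),n+' keeper board')
E
python3 kp.py
```

```text
t 15.15 tcp [0.5564 0.0325 0.1005] xdir 81.89 zax [ 0.    -0.001 -1.   ] F [ 0.  -0.6 -0.4] gw 0.0001 gf 0.0
tcp board [[-45.78580333  30.41745387]]
wrist keeper board c [-71.   14.7] wh 14.0 67.0 ang 2.81 n 1550
scene keeper board c [-70.6  27.6] wh 13.7 39.0 ang 3.62 n 98
```

Emit:
{"op": "drive_tool", "data": {"steps": [{"gripper": 1, "translation": [0, 0, 0.15], "delta_rot": [0, 0, 0]}, {"gripper": 1, "translation": [0, 0, 0.15], "delta_rot": [0, 0, 0]}, {"gripper": 1, "translation": [0, 0, 0.14], "delta_rot": [0, 0, 0]}, {"gripper": 1, "translation": [0, 0, 0], "delta_rot": [0, 0, 0]}, {"gripper": 1, "translation": [0.012, -0.053, 0], "delta_rot": [0, 0, 0]}, {"gripper": 1, "translation": [0.011, -0.053, 0], "delta_rot": [0, 0, 0]}, {"gripper": 1, "translation": [0.011, -0.053, 0], "delta_rot": [0, 0, 0]}, {"gripper": 1, "translation": [-0.005, -0.057, 0], "delta_rot": [0, 0, 0]}, {"gripper": 1, "translation": [-0.015, -0.057, 0], "delta_rot": [0, 0, 0]}, {"gripper": 1, "translation": [0, 0, 0], "delta_rot": [0, 0, 0]}, {"gripper": 1, "translation": [0, 0, 0], "delta_rot": [0, 0, 0]}]}}

```text
time: 16.17
tcp_pos: [0.5152, 0.0416, 0.0353]
eef_rot: [-0.0, 0.755, 0.656, 0.0]
wrist_force: [-0.5, 1.2, 0.3]
grip_width: -0.0002
grip_force: 0.3
```

```bash
python3 kp.py
```

```text
t 16.17 tcp [0.5152 0.0416 0.0353] xdir 81.94 zax [-0.  0. -1.] F [-0.5  1.2  0.3] gw -0.0002 gf 0.3
tcp board [[-87.82397841  33.70983609]]
wrist keeper board c [-69.  10.] wh 14.6 88.7 ang 67.02 n 267
scene keeper board c [-36.6 -19.2] wh 14.9 15.1 ang 67.39 n 41
```

The keeper is at about 67°. I finish the arc.

Emit:
{"op": "drive_tool", "data": {"steps": [{"gripper": 1, "translation": [-0.03, -0.045, 0], "delta_rot": [0, 0, 0]}, {"gripper": 1, "translation": [-0.035, -0.03, 0], "delta_rot": [0, 0, 0]}, {"gripper": 1, "translation": [-0.03, -0.015, 0], "delta_rot": [0, 0, 0]}, {"gripper": 1, "translation": [-0.01, 0, 0], "delta_rot": [0, 0, 0]}, {"gripper": 1, "translation": [0, 0, 0], "delta_rot": [0, 0, 0]}, {"gripper": 1, "translation": [0, 0, 0], "delta_rot": [0, 0, 0]}]}}

```text
time: 16.77
tcp_pos: [0.4991, 0.0271, 0.0342]
eef_rot: [-0.001, 0.755, 0.655, -0.001]
wrist_force: [-0.9, 0.9, 1.6]
grip_width: -0.0002
grip_force: 0.9
```

```bash
python3 kp.py
```

```text
t 16.77 tcp [0.4991 0.0271 0.0342] xdir 81.89 zax [-0.002 -0.    -1.   ] F [-0.9  0.9  1.6] gw -0.0002 gf 0.9
tcp board [[-101.75422004   17.09156076]]
wrist keeper board c [-53.8   3.7] wh 17.1 58.3 ang 89.87 n 2410
scene keeper board c [-50.3   1.8] wh 53.7 16.9 ang 2.2 n 117
```

Emit:
{"op": "drive_tool", "data": {"steps": [{"gripper": 1, "translation": [-0.008, 0, 0], "delta_rot": [0, 0, 0]}, {"gripper": 1, "translation": [0, 0, 0], "delta_rot": [0, 0, 0]}, {"gripper": 1, "translation": [0.06, 0, 0], "delta_rot": [0, 0, 0]}, {"gripper": 1, "translation": [0, 0, -0.15], "delta_rot": [0, 0, 0]}, {"gripper": 1, "translation": [0, 0, -0.2], "delta_rot": [0, 0, 0]}, {"gripper": 1, "translation": [0, 0, -0.25], "delta_rot": [0, 0, 0]}, {"gripper": 1, "translation": [-0.2, 0, -0.25], "delta_rot": [0, 0, 0]}, {"gripper": 1, "translation": [-0.25, 0, -0.2], "delta_rot": [0, 0, 0]}, {"gripper": 1, "translation": [-0.25, 0, 0], "delta_rot": [0, 0, 0]}, {"gripper": 1, "translation": [-0.2, 0, 0], "delta_rot": [0, 0, 0]}, {"gripper": 1, "translation": [0, 0, 0], "delta_rot": [0, 0, 0]}, {"gripper": 1, "translation": [0, 0, 0], "delta_rot": [0, 0, 0]}]}}

```text
time: 17.87
tcp_pos: [0.4833, -0.0923, 0.1831]
eef_rot: [0.001, 0.757, 0.653, -0.0]
wrist_force: [-0.4, 0.3, -0.2]
grip_width: 0.0003
grip_force: 0.0
```

```bash
python3 kp.py; python3 pz.py; python3 -c "
from h import *
save(snapshot('wrist'),'w5.png')"
```

```text
t 17.87 tcp [ 0.4833 -0.0923  0.1831] xdir 81.59 zax [ 0.    -0.001 -1.   ] F [-0.4  0.3 -0.2] gw 0.0003 gf 0.0
tcp board [[-100.77636285 -103.34668644]]
wrist keeper board c [-70.3   0.6] wh 91.8 14.4 ang 1.75 n 2113
scene keeper board c [-69.4   1.3] wh 91.9 16.7 ang 1.59 n 211
t 17.97 tcp [ 0.4838 -0.0891  0.1828] xdir 81.91 zax [-0.  0. -1.] F [ 0.9  0.9 -0.9] gw 0.0002 gf 0.0
tcp board [[-100.7682927  -100.12726478]]
scene 2397 x [-48.8  50.1] y [-64.4  62.4]
(-40, 50) 16 26.0 (35, 50) 15 26.7 (0, 20) 14 25.5 (-40, -50) 13 24.6 (35, -50) 12 25.4 (0, -90) 13 23.5 (0, 79) 18 22.6 (-121, 10) 15 28.5 
wrist 21874 x [-50.2  48.4] y [-67.1  61.9]
(-40, 50) 160 26.8 (35, 50) 156 26.9 (0, 20) 142 26.7 (-40, -50) 118 26.7 (35, -50) 124 26.8 (0, -90) 103 23.6 (0, 79) 0  (-121, 10) 146 29.8 
side 1311 x [-51.3  44.4] y [-61.7  64. ]
(-40, 50) 10 25.2 (35, 50) 11 25.5 (0, 20) 10 25.8 (-40, -50) 7 25.4 (35, -50) 8 25.5 (0, -90) 9 23.6 (0, 79) 10 22.3 (-121, 10) 15 28.7
```

View pics/w5.png

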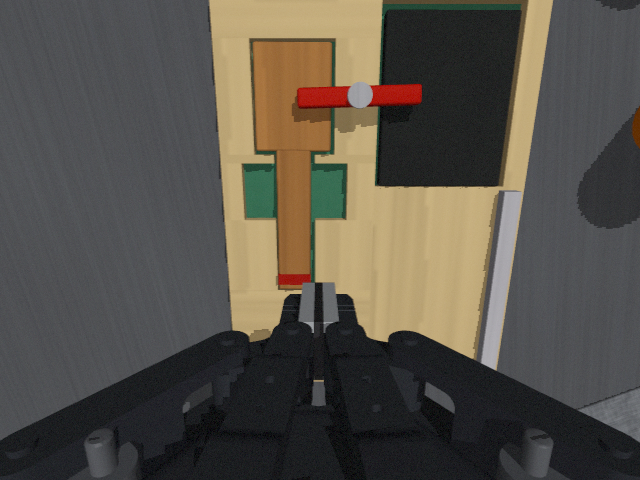

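The wrist view shows the keeper lying across at (360,95) at about 91.7°, which is its stop. The pad is seated at (445,100), the paddle is seated at (293,150), and the gripper is clear of everything. I hand in.

```bash
python3 -c "
from rig import hand_in
print(hand_in())"
```

```text
the job is handed in; nothing more can be done
None
```

The graphite pad and the chosen (farther) paddle are both fully down in their cut-outs, the keeper bar is shut across them at its stop (about 91.7°), and the job was handed in at about 18 s on the robot's clock with the gripper clear of everything; no verdict came back.

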